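# Change the workpiece in a corner jig and hold the new one home

### The arm

A 6-joint arm with a two-finger parallel gripper is mounted at the origin on the work surface. World frame = base frame: x ahead of the robot, y to its left, z up, the work surface at z = 0. Lengths are in m, angles in degrees, forces in N, time in s.
With the tool pointing down it reaches from about 0.325 to 0.775 m from the base axis. Payload 5.5 kg.
Tool frame: the origin (TCP) lies on the centre line of the jaws, within the pads' length; the fingertips stand 17 mm ahead of it and the grasp point (between the pads) lies 2 mm behind it (nose_length is the distance from the TCP to the fingertips, in m); z points along the fingers, y is the direction in which the jaws open and shut (so a half turn about z gives the same grasp; the last joint's range is limited). The gripper opens to 88 mm and grips with 3 to 60 N. Pads are 20 mm wide; open, the fingers measure 115 mm over their backs; the gripper's body (75 mm by 178 mm) begins 61 mm behind the grasp point.
Start: joints at [69.46, 5.22, 70.514, -0, 104.267, -3.249], TCP at [0.178, 0.573, 0.24] pointing down, gripper open.
Joint ranges: [-164.24, 164.24], [-49.07, 125.15], [9.68, 141.18], [-86.29, 266.29], [3.28, 154.24], [-151.56, 151.56]. Speed limits (degrees/s): [147.25, 147.25, 172.46, 180, 180, 180].

### API

Orientations are given as a 3x3 rotation matrix whose columns are the frame's x, y, z axes.
In Python, from station import get_state, get_image, job_done, nose_length gives the robot as it stands.
- The arm moves only by the tool drive_tool, never from a script. Its argument "increments" is a list that holds one entry, the list of rows, each a list of 5 numbers: the shift along the tool's x, y, z in cm, then the turn about the tool's z in degrees, then the finger opening in cm, from 0 to 8.78. A call has 1 to 8 rows; each row is the pose to reach, as a shift and turn from the pose commanded when the call began, along the tool's axes at that moment; what a row does not reach only later rows make up. A row lasts 1/8 s, in which the tool goes at most 62.5 mm and 10.7 degrees, less where a joint would pass 70% of its speed; a pose out of reach is approached as far as the arm can. A call with a gripper value outside its range is refused whole. The fingers move at their own pace and stop on an object; "force" is the grip in N (left out, the last holds). Time passes only in rows, so rows that repeat a pose let the fingers close. It gives the time, the measured TCP pose, the force and the opening at its end, in the units of the state.
- get_state(): the state, without advancing time (a new reading comes with each control period).
- get_image(name): name is "scene" or "top" or "wrist"; returns a dict with "image" (384x512x3 uint8, blue, green, red), "fovy" (degrees; the focal length in pixels is half the picture's height over the tangent of half this angle, whatever the lens; pixels are square), "cx", "cy" (the principal point, pixels), "dist" ([k1, k2, p1, p2, k3] as OpenCV has them; the pictures are not rectified), "pose" (4x4, takes a point from camera to world coordinates); the wrist camera has in their place "tool_from_camera" (4x4, takes a point from camera to tool coordinates, whose origin is the TCP and whose axes are the flange's). Camera axes: x right, y down, z forward; pixel columns grow to the right and rows downward; lengths in m; the calibration is good to about 2 mm. A picture is of the moment at which its call begins: read the wrist's pose just before it. There is no depth.
- job_done(): hands the job in, once; it reports no verdict.
The state is a dict: "time_s": time; "joints": joint angles; "qvel": joint speeds; "tau": joint torques, N m; "eef_pos": TCP position; "tcp_rot": TCP orientation; "force": force on the tool from outside, world axes, zero at the start; "torque": the same for the moment, N m; "opening": finger opening in m.
Only numpy, scipy, OpenCV 4.12 (cv2) and the standard library are available. Lean on these libraries where they do the work, as an engineer would, in place of code of your own. Each camera call takes 0.05 s, during which the arm holds its last target.

### The job

Take the drilled block out of the corner jig and stand it on the plywood board as the next in the row of finished blocks, a few millimetres from the last one, square to it with the ends level, and let go of it. Then set the undrilled block from the blue mat flat on the bed of the jig, the same way round as the other was, and press it into the corner so that it bears firmly against both fences at once. Finish while still holding it pressed there, not letting go, and leave the finished blocks and the things lying around where they are.

Things in the scene. Friction and masses are not known exactly. Their poses are not given: they have to be found in the camera images.
- jig: Rigid corner jig, fixed: dark steel bed 170 x 150 x 12 mm (x, y, z), origin at the centre of its underside, top at z = 12 mm. Two aluminium fences form a corner open to -x and -y: tall side fence (inner face at jig y = +30 mm) and low end fence (inner face at jig x = +35 mm). A block fully home, its 56 mm length along jig x, has its origin at jig (7, 10, 12) mm.
- side_fence: Tall, short fence: 48 mm long along x, 14 mm thick in y, 38 mm high above the bed, with a foot 10 mm high behind it; shorter than a block, so that fingers on a block's two end faces (56 mm apart) pass beside it. Origin at the middle of its underside, on the bed, axes as the jig's; inner face at its y = -7 mm.
- end_fence: The low, long fence of the jig: 14 mm thick in x, 90 mm long in y, only 16 mm high above the bed, so that a finger can hold a block's end face above it. Origin at the middle of its underside, on the bed, axes as the jig's; its inner face is at its x = -7 mm.
- drilled_block: aluminium block 56 x 40 x 52 mm (its x, y, z), standing upright; origin at the centre of its underside, z up. About 0.31 kg. Has a dark 14 mm drilled hole in the middle of its top. It starts on the jig's bed in the corner, its x along the jig's x, a few mm clear of both fences.
- blank_block: aluminium block 56 x 40 x 52 mm (its x, y, z), standing upright; origin at the centre of its underside, z up. About 0.31 kg. Plain top without a hole. It starts on the blue mat, at any angle up to about 45 degrees to the mat.
- row_block_end: aluminium block 56 x 40 x 52 mm (its x, y, z), standing upright; origin at the centre of its underside, z up. About 0.31 kg. Finished, drilled: the last of the row on the board. The next place in the row is at its -y side: a block placed with a gap of 4 mm has its origin at (0, -44, 0) mm of this one. Loose.
- row_block_far: aluminium block 56 x 40 x 52 mm (its x, y, z), standing upright; origin at the centre of its underside, z up. About 0.31 kg. Finished, drilled: the first of the row on the board, at the +y side of row_block_end, some 6 mm from it. Loose.
- board: Plywood board 110 x 220 x 12 mm (x, y, z) fixed on the bench, origin at the centre of its underside, its top at z = 12 mm. The row runs along its y, the blocks' 56 mm length along its x; its -y half is empty.
- mat: Blue felt mat 200 x 180 x 4 mm fixed on the bench, origin at the centre of its underside, its top at z = 4 mm.
- pliers: Bystander: pliers with red grips, 170 mm long, lying flat near the robot, 14 mm high. Leave alone.
- offcut: Bystander: a small wooden offcut, 40 x 35 x 25 mm, at the far side. Leave alone.
- tin_cup: Bystander: an open steel cup, 68 mm wide, 60 mm high, near the robot. Leave alone.
There are look-alikes about, which are no part of the job. What is shaped like the blank_block but purple is not meant.

How it is judged:
By the outcome, as a careful person would: the job done as asked, in the order asked, and still so for the second after the job is handed in, while the arm keeps its last pose, push and grip.
It also fails if it takes over 72 s, if anything falls off the work surface, if the arm or the gripper's body presses on something with over 40 N, if the wrist force passes 120 N, or if a joint passes its speed limit or range.

## Working session

There is one attempt and no reset: what is moved stays moved. The work goes in short steps, Python scripts to look and compute and a tool call to move; the robot and the scene stay as the last step left them, time stands still between calls to the robot, and variables do not carry over. Pictures are saved under pics/ and viewed, and the job is handed in when it is done.

Besides the shell and the picture viewer there is one more tool, called after "Call:" by a JSON object that holds its "fn" and its "kwargs", one argument or row to a line. drive_tool: Moves the arm, as the interface text tells. Its arguments: {"type":"object","properties":{"increments":{"type":"array"},"force":{"type":"number"}},"required":["increments"]}

```bash
mkdir -p pics; ls
python3 - <<'E'
from station import get_state,get_image,nose_length
import cv2,numpy as np,pickle
s=get_state();print(s,nose_length)
for n in("scene","top","wrist"):
    d=get_image(n);cv2.imwrite(f"pics/{n}0.png",d["image"]);pickle.dump(d,open(f"{n}0.pkl","wb"))
    print({k:v for k,v in d.items() if k!="image"})
E
```

```text
pics
{'time_s': 0.0, 'joints': array([ 6.94598593e+01,  5.26193214e+00,  7.05814648e+01, -5.11522913e-04,
        1.04266685e+02, -3.24828140e+00]), 'qvel': array([-0.08462558,  0.05399265,  0.00818239, -0.01310802,  0.0880871 ,
        0.0067088 ]), 'tau': array([ 8.08975728e-04, -4.46452010e+01, -4.06447721e+01,  6.99909241e-02,
        2.93141347e-02, -1.31971728e-04]), 'eef_pos': array([0.17825081, 0.57263271, 0.23852323]), 'tcp_rot': array([[-9.54802356e-01,  2.97240671e-01, -6.66006957e-04],
       [ 2.97241400e-01,  9.54800661e-01, -1.80217955e-03],
       [ 1.00222823e-04, -1.91869012e-03, -9.99998154e-01]]), 'force': array([-0.14886125,  0.02779835, -0.1311164 ]), 'torque': array([ 0.01983926, -0.03310321,  0.00509156]), 'opening': 0.08763400231233962} 0.017
{'fovy': 46.98003814836348, 'cx': 257.2153398323333, 'cy': 194.65358222039146, 'dist': array([-0.05586209,  0.        ,  0.        ,  0.        ,  0.        ]), 'pose': array([[ 0.54968075,  0.56620562, -0.61421679,  1.35569613],
       [ 0.83516953, -0.38877361,  0.38903335, -0.43201563],
       [-0.0185184 , -0.7268192
[... 320 characters left out ...]
     [-0.99965562,  0.00177382, -0.02618212,  0.08604635],
       [ 0.02592594, -0.08765819, -0.99581318,  0.91469804],
       [ 0.        ,  0.        ,  0.        ,  1.        ]])}
{'fovy': 66.38927621602365, 'cx': 259.6845556123725, 'cy': 197.73390272837906, 'dist': array([0.00485704, 0.        , 0.        , 0.        , 0.        ]), 'tool_from_camera': array([[ 1.22193893e-03, -9.63162611e-01, -2.68916887e-01,
         7.36260940e-02],
       [ 9.99999157e-01,  1.29482137e-03, -9.36558319e-05,
        -2.40841842e-04],
       [ 4.38405128e-04, -2.68916546e-01,  9.63163381e-01,
        -1.45640936e-01],
       [ 0.00000000e+00,  0.00000000e+00,  0.00000000e+00,
         1.00000000e+00]])}
```

View pics/scene0.png

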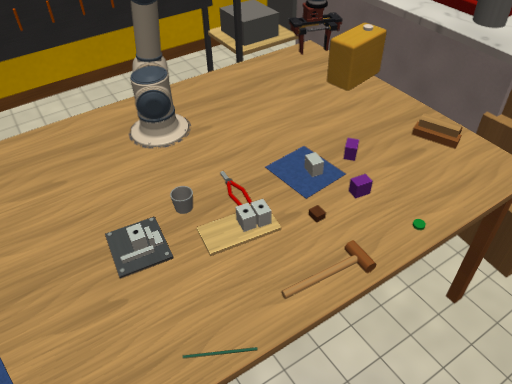

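View pics/top0.png

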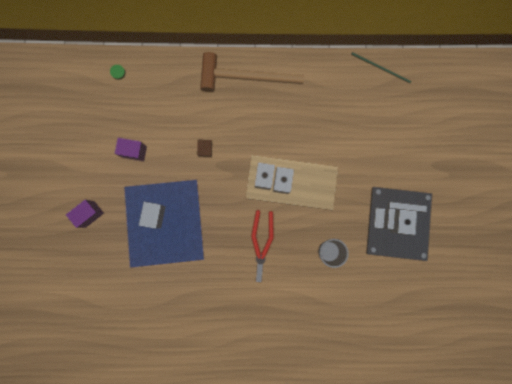

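View pics/wrist0.png

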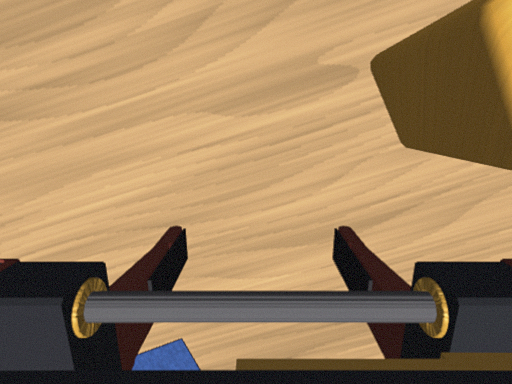

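```bash
cat > h.py <<'E'
import cv2,numpy as np,pickle
def K(d):
    h,w=d["image"].shape[:2];f=h/2/np.tan(np.radians(d["fovy"]/2))
    return np.array([[f,0,d["cx"]],[0,f,d["cy"]],[0,0,1]])
def load(n): return pickle.load(open(n,"rb"))
def w2p(d,P,pose=None):
    T=np.linalg.inv(d["pose"] if pose is None else pose)
    P=np.asarray(P,float).reshape(-1,3);rv=cv2.Rodrigues(T[:3,:3])[0]
    return cv2.projectPoints(P,rv,T[:3,3],K(d),d["dist"])[0].reshape(-1,2)
def p2w(d,px,z,pose=None):
    T=d["pose"] if pose is None else pose
    u=cv2.undistortPoints(np.asarray(px,float).reshape(-1,1,2),K(d),d["dist"]).reshape(-1,2)
    r=np.c_[u,np.ones(len(u))]@T[:3,:3].T
    z=np.broadcast_to(z,len(u))
    return T[:3,3]+r*((z-T[2,3])/r[:,2])[:,None]
def crop(n,src,x,y,w,h,s):
    im=cv2.imread(src)[y:y+h,x:x+w]
    cv2.imwrite(n,cv2.resize(im,None,fx=s,fy=s,interpolation=cv2.INTER_CUBIC))
E
python3 - <<'E'
from h import *
crop("pics/c1.png","pics/top0.png",360,180,80,85,7)
crop("pics/c2.png","pics/top0.png",240,150,105,65,7)
crop("pics/c3.png","pics/top0.png",115,170,95,100,6)
E
```

```text
(no output)
```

View pics/c1.png

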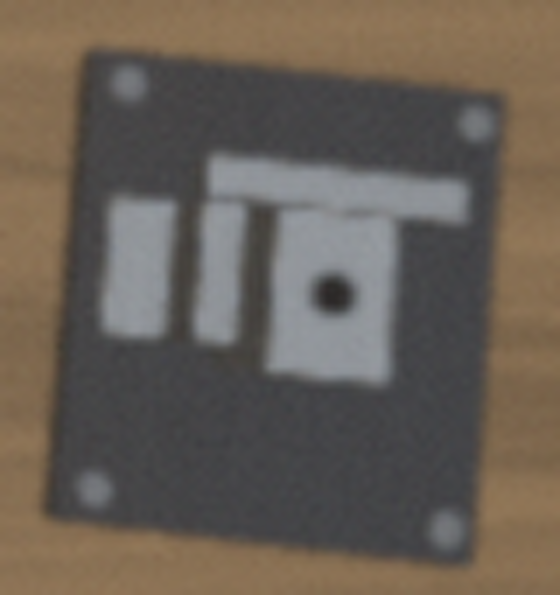

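View pics/c2.png

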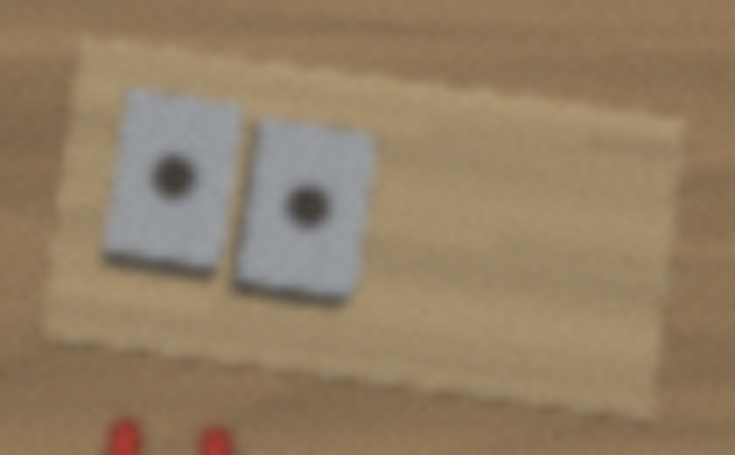

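View pics/c3.png

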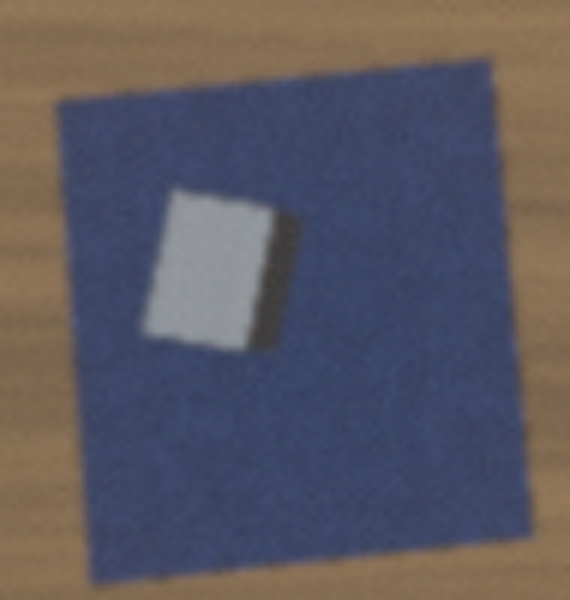

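```bash
cat >> h.py <<'E'
from scipy.optimize import least_squares
def rect(x,y,a,lx,ly):
    c,s=np.cos(a),np.sin(a)
    L=np.array([[1,1],[1,-1],[-1,-1],[-1,1]])*[lx/2,ly/2]  # TL,TR,BR,BL as seen in top view
    return L@np.array([[c,s],[-s,c]])+[x,y]
def fit(d,px,z,lx,ly,pose=None,corners=(0,1,2,3)):
    """pixel corners in order (+x+y),(+x-y),(-x-y),(-x+y)"""
    px=np.array(px,float)
    w=p2w(d,px,z,pose);m=w.mean(0)
    e=(w[0]-w[3]) if len(px)==4 else None
    a0=np.arctan2(e[1],e[0])
    f=lambda p:(w2p(d,np.c_[rect(*p,lx,ly),np.full(4,z)],pose)-px).ravel()
    r=least_squares(f,[m[0],m[1],a0])
    return r.x,np.abs(r.fun).max(),w
def uc(c,o,s): return (np.array(c,float)+.5)/s-.5+np.array(o)
E
python3 - <<'E'
from h import *
d=load("top0.pkl")
def go(n,c,o,s,z,lx,ly):
    x,e,w=fit(d,uc(c,o,s),z,lx,ly)
    L=[np.linalg.norm(w[i]-w[(i+1)%4])*1e3 for i in range(4)]
    print(n,np.round(x[:2]*1e3,1),np.round(np.degrees(x[2]),2),"err",round(e,2),np.round(L,1))
go("jig",[(88,50),(502,95),(470,563),(45,515)],(360,180),7,.012,.17,.15)
go("drilled",[(280,205),(398,217),(388,385),(266,373)],(360,180),7,.064,.056,.04)
go("end",[(262,118),(376,132),(350,298),(236,285)],(240,150),7,.064,.056,.04)
go("far",[(130,90),(242,103),(214,268),(106,255)],(240,150),7,.064,.056,.04)
go("board",[(82,38),(685,120),(655,418),(45,340)],(240,150),7,.012,.11,.22)
go("blank",[(175,190),(276,207),(248,352),(143,333)],(115,170),6,.056,.056,.04)
E
```

```text
jig [ 496.6 -283.5] -6.7 err 0.99 [148.5 166.4 149.9 166.1]
drilled [ 499.  -281.5] -6.25 err 0.22 [39.7 56.3 40.7 56.5]
end [599.5   8.2] -8.54 err 0.56 [38.9 57.2 38.6 57.5]
far [609.5  53. ] -8.43 err 0.87 [38.1 57.  36.6 56.7]
board [599.  -18.4] -7.5 err 0.45 [219.  108.1 219.  109.6]
blank [517.6 320.9] -10.32 err 0.26 [39.6 57.1 41.  56.5]
```

```bash
cat >> h.py <<'E'
def yawof(R): return np.degrees(np.arctan2(R[1,1],R[0,1]))
def plan(x,y,z,yaw):
    """target TCP mm, yaw=world angle of tool y, deg"""
    from station import get_state
    s=get_state();R=s["tcp_rot"];p=s["eef_pos"]*1e3
    yw=np.radians(yawof(R));Rn=np.array([[-0+np.sin(-yw)*-1*-1 if 0 else -np.sin(yw),np.cos(yw),0],[np.cos(yw),np.sin(yw),0],[0,0,-1]])
    sh=Rn.T@(np.array([x,y,z])-p)/10
    t=-((yaw-np.degrees(yw)+90)%180-90)
    print("shift cm",np.round(sh,2),"turn",np.round(t,2),"| at",np.round(p,1),"yaw",round(np.degrees(yw),2),"F",np.round(s["force"],1),"op",round(s["opening"]*1e3,1),"t",round(s["time_s"],2))
def wpose(s,d):
    T=np.eye(4);T[:3,:3]=s["tcp_rot"];T[:3,3]=s["eef_pos"];return T@d["tool_from_camera"]
def snap(n):
    from station import get_state,get_image
    s=get_state();d=get_image("wrist");d["pose"]=wpose(s,d)
    pickle.dump(d,open(n+".pkl","wb"));cv2.imwrite("pics/"+n+".png",d["image"]);return d
E
python3 - <<'E'
from h import *
plan(450,200,240,33);plan(485,-285,200,-6.3)
import numpy as np
R=np.array([[-.9548,.2972,0],[.2972,.9548,0],[0,0,-1]]);print(np.linalg.det(R),R)
E
```

```text
shift cm [-37.02 -27.51  -0.12] turn 39.71 | at [178.3 572.7 238.8] yaw 72.71 F [-0.4  0.4  0.2] op 87.9 t 0.15
shift cm [-54.78 -72.78   3.88] turn 79.01 | at [178.3 572.7 238.8] yaw 72.71 F [-0.4  0.4  0.2] op 87.9 t 0.15
0.99997088 [[-0.9548  0.2972  0.    ]
 [ 0.2972  0.9548  0.    ]
 [ 0.      0.     -1.    ]]
```

Call:
{"fn": "drive_tool", "kwargs": {
  "increments": [
    [[-37,-27.5,0,40,8.7],[-37,-27.5,0,40,8.7],[-37,-27.5,0,40,8.7],[-37,-27.5,0,40,8.7],[-37,-27.5,0,40,8.7],[-37,-27.5,0,40,8.7],[-37,-27.5,0,40,8.7],[-54.8,-72.8,3.9,79,8.7]]
  ]
}}

```text
time_s: 1.15
eef_pos: [0.4433, 0.1553, 0.2341]
tcp_rot: [[-0.37, 0.929, -0.001], [0.929, 0.37, -0.0], [-0.0, -0.001, -1.0]]
force: [1.1, -0.9, -0.6]
opening: 0.087
```

```bash
python3 -c "
from h import *
plan(485,-285,200,-6.3)"
```

```text
shift cm [-42.45 -12.41   3.41] turn 28.01 | at [443.3 155.3 234.1] yaw 21.71 F [ 1.1 -0.9 -0.6] op 87.0 t 1.15
```

Call:
{"fn": "drive_tool", "kwargs": {
  "increments": [
    [[-42.4,-12.4,3.4,28,8.7],[-42.4,-12.4,3.4,28,8.7],[-42.4,-12.4,3.4,28,8.7],[-42.4,-12.4,3.4,28,8.7],[-42.4,-12.4,3.4,28,8.7],[-42.4,-12.4,3.4,28,8.7],[-42.4,-12.4,3.4,28,8.7],[-42.4,-12.4,3.4,28,8.7]]
  ]
}}

```text
time_s: 2.15
eef_pos: [0.4847, -0.2855, 0.1987]
tcp_rot: [[0.11, 0.994, -0.003], [0.994, -0.11, 0.001], [0.001, -0.003, -1.0]]
force: [0.4, 0.1, 1.0]
opening: 0.0867
```

```bash
python3 -c "
from h import *
plan(499,-281.5,100,-6.3);snap('w1')"
```

```text
shift cm [0.56 1.38 9.87] turn -0.01 | at [ 484.7 -285.5  198.7] yaw -6.31 F [0.4 0.1 1. ] op 86.7 t 2.15
```

View pics/w1.png

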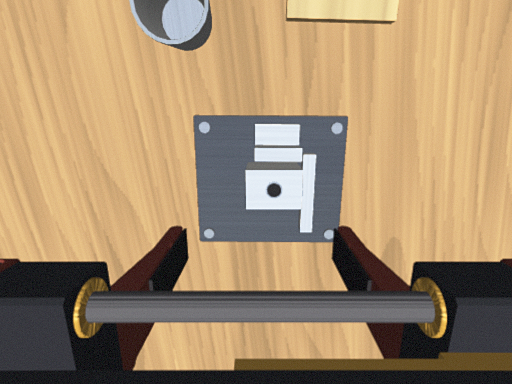

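```bash
python3 -c "
from h import *
crop('pics/w1a.png','pics/w1.png',185,105,170,145,4.5)"
```

```text
(no output)
```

View pics/w1a.png

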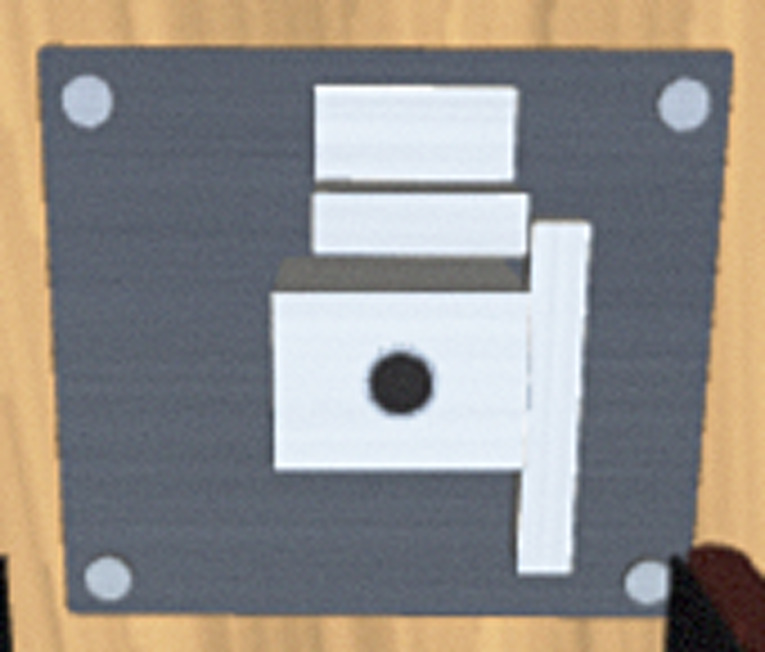

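Run:
```python
from h import *
d=load("w1.pkl")
def go(n,c,z,lx,ly):
    x,e,w=fit(d,uc(c,(185,105),4.5),z,lx,ly)
    L=[np.linalg.norm(w[i]-w[(i+1)%4])*1e3 for i in range(4)]
    print(n,np.round(x[:2]*1e3,1),np.round(np.degrees(x[2]),2),"err",round(e,2),np.round(L,1));return x
j=go("jig",[(732,52),(690,615),(69,610),(40,46)],.012,.17,.15)
b=go("blk",[(528,292),(525,468),(274,468),(272,293)],.064,.056,.04)
s=go("side",[(528,195),(526,254),(312,252),(313,193)],.05,.048,.014)
e=go("end",[(591,224),(571,574),(517,574),(531,220)],.028,.014,.09)
def rel(p,j):
    c,s=np.cos(j[2]),np.sin(j[2]);return np.array([[c,s],[-s,c]])@(p[:2]-j[:2])*1e3
for p in(b,s,e): print(rel(p,j))
```

```text
jig [ 495.2 -287.4] -6.54 err 1.38 [147.6 169.1 147.9 167.6]
blk [ 498.  -283.5] -5.93 err 0.65 [39.6 55.9 39.4 54.9]
side [ 506.1 -251.5] -6.75 err 0.48 [13.1 47.8 13.1 47.5]
end [ 535.6 -302.4] -6.46 err 0.48 [89.7 13.9 90.6 14.4]
[2.27483783 4.10439877]
[ 6.7224418  36.86010934]
[ 41.80146201 -10.36126694]
```

```bash
python3 -c "
from h import *
plan(498,-283,51,-6.0)"
```

```text
shift cm [ 0.27  1.28 14.83] turn -0.23 | at [ 485.  -284.3  199.3] yaw -6.23 F [ 0.1  0.8 -0.5] op 86.8 t 2.2
```

Call:
{"fn": "drive_tool", "kwargs": {
  "increments": [
    [[0.25,1.3,0,-0.2,8.7],[0.25,1.3,6,-0.2,8.7],[0.25,1.3,11,-0.2,8.7],[0.25,1.3,11,-0.2,8.7],[0.25,1.3,11,-0.2,8.7]]
  ]
}}

```text
time_s: 2.82
eef_pos: [0.5004, -0.2806, 0.0936]
tcp_rot: [[0.1, 0.995, 0.003], [0.995, -0.1, -0.002], [-0.001, 0.003, -1.0]]
force: [-0.1, 0.3, 0.4]
opening: 0.0869
```

```bash
python3 -c "
from h import *
plan(498,-283,51,-6.0);snap('w2')
for i in range(4): plan(498,-283,51,-6.0)"
```

```text
shift cm [-0.26 -0.21  4.26] turn 0.26 | at [ 500.4 -280.6   93.6] yaw -5.74 F [-0.1  0.3  0.4] op 86.9 t 2.83
shift cm [-0.21 -0.25  4.35] turn 0.24 | at [ 500.7 -281.2   94.5] yaw -5.76 F [ 0.3 -0.7 -0.7] op 87.2 t 2.88
shift cm [-0.21 -0.25  4.35] turn 0.24 | at [ 500.7 -281.2   94.5] yaw -5.76 F [ 0.3 -0.7 -0.7] op 87.2 t 2.88
shift cm [-0.21 -0.25  4.35] turn 0.24 | at [ 500.7 -281.2   94.5] yaw -5.76 F [ 0.3 -0.7 -0.7] op 87.2 t 2.88
shift cm [-0.21 -0.25  4.35] turn 0.24 | at [ 500.7 -281.2   94.5] yaw -5.76 F [ 0.3 -0.7 -0.7] op 87.2 t 2.88
```

View pics/w2.png

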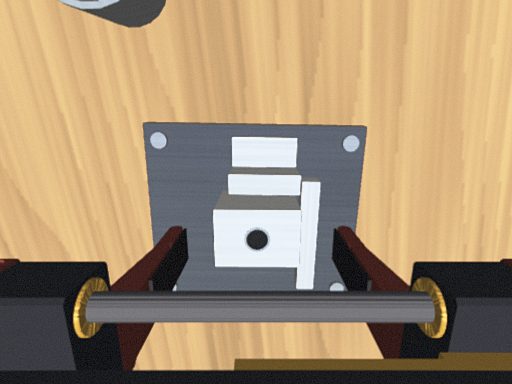

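Run:
```python
from h import *
d=load("w2.pkl")
T=np.linalg.inv(d["tool_from_camera"])
# in tool frame
px=np.array([(301,208),(299.5,267),(214.5,266.5),(214.5,208.5)],float)
w=p2w(d,px,.064);print(w*1e3)
print(fit(d,px,.064,.056,.04)[:2]); print(p2w(d,[(257,239.5)],.064))
```

```text
[[ 527.91761762 -265.64722493   64.        ]
 [ 524.41947209 -306.61506716   64.        ]
 [ 468.32412845 -300.59766473   64.        ]
 [ 473.98000102 -260.58077511   64.        ]]
(array([ 0.49867791, -0.28333814, -0.10467705]), np.float64(1.6901996593327624))
[[ 0.49833318 -0.28413911  0.064     ]]
```

Call:
{"fn": "drive_tool", "kwargs": {
  "increments": [
    [[-0.25,-0.2,2,0.2,8.7],[-0.25,-0.2,4.2,0.2,8.7],[-0.25,-0.2,4.2,0.2,8.7],[-0.25,-0.2,4.2,0.2,8.7],[-0.25,-0.2,4.2,0.2,6.5],[-0.25,-0.2,4.2,0.2,5],[-0.25,-0.2,4.2,0.2,5],[-0.25,-0.2,4.2,0.2,5]]
  ],
  "force": 40
}}

```text
time_s: 3.88
eef_pos: [0.497, -0.2835, 0.0492]
tcp_rot: [[0.105, 0.994, 0.001], [0.994, -0.105, -0.0], [-0.0, 0.001, -1.0]]
force: [1.7, -0.5, 0.7]
opening: 0.0558
```

```bash
python3 -c "
from h import *
plan(498,-283,51,-6.0);snap('w3')
plan(498,-283,51,-6.0)"
```

```text
shift cm [ 0.06  0.1  -0.18] turn -0.03 | at [ 497.  -283.5   49.2] yaw -6.03 F [ 1.7 -0.5  0.7] op 55.8 t 3.88
shift cm [ 0.06  0.1  -0.18] turn -0.03 | at [ 497.  -283.5   49.2] yaw -6.03 F [ 0.8 -0.   1. ] op 56.1 t 3.92
```

View pics/w3.png

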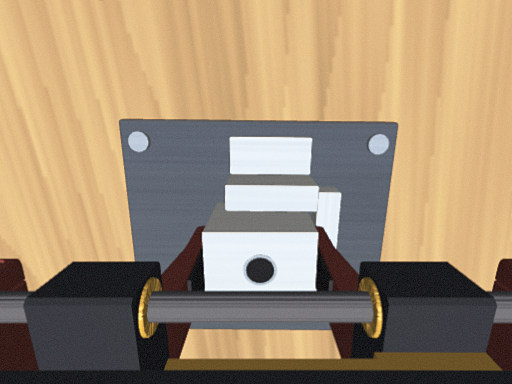

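Run:
```python
from h import *
d=load("w3.pkl")
I=np.linalg.inv(d["pose"]@np.linalg.inv(d["tool_from_camera"]))
w=p2w(d,[(260,270),(203,232.5),(316.5,232.5)],.064)
print(np.round((np.c_[w,np.ones(3)]@I.T)[:,:3]*1e3,1))
plan(498,-283,200,-6)
```

```text
[[ -0.5   0.2 -14.8]
 [ 19.5 -27.1 -14.9]
 [ 19.5  27.2 -14.8]]
shift cm [  0.06   0.1  -15.08] turn -0.03 | at [ 497.  -283.5   49.2] yaw -6.03 F [ 0.8 -0.   1. ] op 56.1 t 3.92
```

```bash
python3 -c "
from h import *
plan(590,-65,160,-8.5)"
```

```text
shift cm [ 22.71   6.96 -11.08] turn 2.47 | at [ 497.  -283.5   49.2] yaw -6.03 F [ 0.8 -0.   1. ] op 56.1 t 3.92
```

Call:
{"fn": "drive_tool", "kwargs": {
  "increments": [
    [[-0.3,-0.3,-3,0,5],[0,0,-9,0,5],[5,1.5,-11,2.5,5],[11,3.3,-11,2.5,5],[17,5.2,-11,2.5,5],[22.7,7,-11,2.5,5],[22.7,7,-11,2.5,5],[22.7,7,-11,2.5,5]]
  ]
}}

```text
time_s: 4.92
eef_pos: [0.5896, -0.0652, 0.1578]
tcp_rot: [[0.148, 0.989, -0.002], [0.989, -0.148, -0.0], [-0.001, -0.002, -1.0]]
force: [0.4, -0.4, -3.4]
opening: 0.0559
```

```bash
python3 -c "
from h import *
plan(593,-35,100,-8.5);snap('w4')
plan(593,-35,100,-8.5)"
```

```text
shift cm [ 3.03 -0.11  5.78] turn 0.01 | at [589.6 -65.2 157.8] yaw -8.49 F [ 0.4 -0.4 -3.4] op 55.9 t 4.92
shift cm [ 3.11 -0.12  5.81] turn -0.08 | at [589.6 -65.9 158.1] yaw -8.58 F [ 0.2 -0.9 -2.9] op 55.9 t 4.97
```

View pics/w4.png

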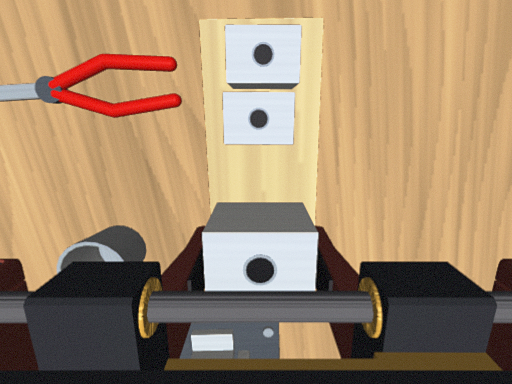

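```bash
python3 -c "
from h import *
crop('pics/w4a.png','pics/w4.png',195,10,140,145,4.1)"
```

```text
(no output)
```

View pics/w4a.png

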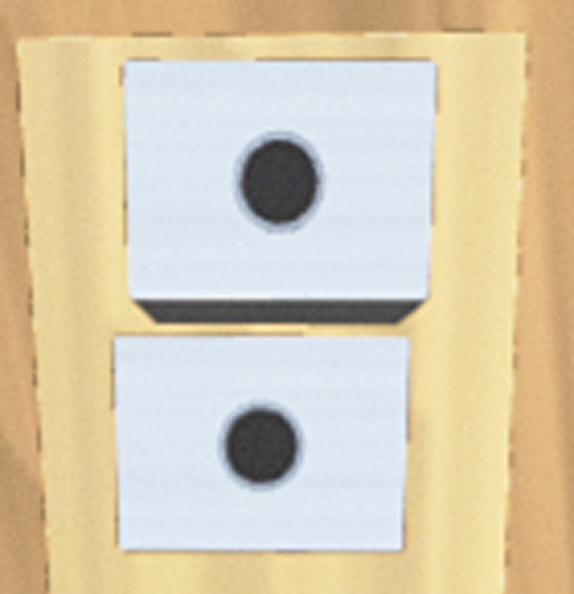

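Run:
```python
from h import *
d=load("w4.pkl")
I=np.linalg.inv(d["pose"]@np.linalg.inv(d["tool_from_camera"]))
for c in ([(409,337),(403,549),(121,549),(114,337)],[(437,61),(427,299),(130,299),(124,61)]):
    px=uc(c,(195,10),4.1); x,e,w=fit(d,px,.064,.056,.04)
    print(np.round(x*[1e3,1e3,57.2958],2),round(e,2),[round(np.linalg.norm(w[i]-w[(i+1)%4])*1e3,1) for i in range(4)])
    g=np.array([*(x[:2]+[0,0]),.064,1]); 
    print("tool frame",np.round(I@g*1e3,1))
    print("target",np.round(x[:2]*1e3+44*np.array([np.sin(x[2]),-np.cos(x[2])]),1))
```

```text
[598.84   5.43  -8.4 ] 0.54 [np.float64(39.2), np.float64(55.4), np.float64(39.3), np.float64(55.3)]
tool frame [  71.3   -1.1   93.8 1000. ]
target [592.4 -38.1]
[608.81  50.41  -8.55] 0.6 [np.float64(39.3), np.float64(55.2), np.float64(39.4), np.float64(55.4)]
tool frame [ 117.2    2.1   93.8 1000. ]
target [602.3   6.9]
```

```bash
python3 -c "
from h import *
plan(591.5,-43.5,57,-8.4)"
```

```text
shift cm [ 2.24 -0.14 10.11] turn -0.18 | at [589.6 -65.9 158.1] yaw -8.58 F [ 0.2 -0.9 -2.9] op 55.9 t 4.97
```

Call:
{"fn": "drive_tool", "kwargs": {
  "increments": [
    [[2.2,-0.1,0,-0.2,5],[2.2,-0.1,4,-0.2,5],[2.2,-0.1,8,-0.2,5],[2.2,-0.1,10.1,-0.2,5],[2.2,-0.1,10.1,-0.2,5],[2.2,-0.1,10.1,-0.2,5]]
  ]
}}

```text
time_s: 5.72
eef_pos: [0.5934, -0.0434, 0.0599]
tcp_rot: [[0.145, 0.989, 0.003], [0.989, -0.145, -0.0], [0.0, 0.003, -1.0]]
force: [0.3, 0.3, -2.3]
opening: 0.0561
```

```bash
python3 -c "
from h import *
plan(593,-38,49,-8.5);snap('w5')
plan(593,-38,49,-8.5);crop('pics/w5a.png','pics/w5.png',180,90,160,200,3)"
```

```text
shift cm [ 0.53 -0.12  1.09] turn 0.14 | at [593.4 -43.4  59.9] yaw -8.36 F [ 0.3  0.3 -2.3] op 56.1 t 5.72
shift cm [ 0.53 -0.14  1.13] turn 0.15 | at [593.6 -43.4  60.3] yaw -8.35 F [-0.7 -0.1 -3.5] op 55.5 t 5.78
```

View pics/w5a.png

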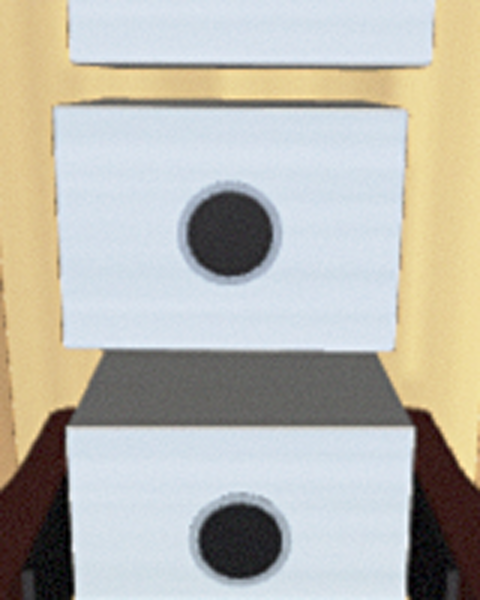

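Run:
```python
from h import *
d=load("w5.pkl")
Tw=d["pose"]@np.linalg.inv(d["tool_from_camera"]);I=np.linalg.inv(Tw)
px=uc([(408,110),(395,351),(64,347),(53,104)],(180,90),3)
x,e,w=fit(d,px,.064,.056,.04);print(np.round(x*[1e3,1e3,57.2958],2),round(e,2))
print(np.round((np.c_[w,np.ones(4)]@I.T)[:,:3]*1e3,1))
print("row in tool",I@np.array([*x[:2],.064,1])*1e3)
h=uc([(68,426),(414,428),(240,540)],(180,90),3)
z=Tw[2,3]+.0148
w=p2w(d,h,z);print(np.round((np.c_[w,np.ones(3)]@I.T)[:,:3]*1e3,1), "z",z)
```

```text
[598.88   5.46  -9.  ] 0.86
[[ 68.6  26.2  -4. ]
 [ 29.1  26.1  -4. ]
 [ 29.8 -29.6  -4.2]
 [ 69.4 -29.2  -4.2]]
row in tool [  49.1667587    -1.65552307   -4.12061213 1000.        ]
[[ 19.9 -27.4 -14.9]
 [ 19.6  27.8 -14.7]
 [ -0.4   0.  -14.8]] z 0.07467959724330692
```

Call:
{"fn": "drive_tool", "kwargs": {
  "increments": [
    [[0.57,-0.21,0,0.5,5],[0.57,-0.21,0,0.5,5],[0.57,-0.21,0.4,0.5,5],[0.57,-0.21,0.8,0.5,5],[0.57,-0.21,0.8,0.5,5],[0.57,-0.21,0.8,0.5,5]]
  ]
}}

```text
time_s: 6.52
eef_pos: [0.591, -0.0373, 0.0495]
tcp_rot: [[0.154, 0.988, -0.001], [0.988, -0.154, 0.0], [-0.0, -0.001, -1.0]]
force: [-0.2, 0.0, -3.2]
opening: 0.0557
```

```bash
python3 -c "
from h import *
plan(592.2,-37.6,49,-8.8);snap('w6')
plan(592.2,-37.6,49,-8.8);crop('pics/w6a.png','pics/w6.png',180,90,160,200,3)"
```

```text
shift cm [-0.01  0.13  0.05] turn -0.04 | at [591.  -37.3  49.5] yaw -8.84 F [-0.2  0.  -3.2] op 55.7 t 6.53
shift cm [-0.01  0.13  0.06] turn -0.04 | at [591.  -37.3  49.6] yaw -8.84 F [ 0.2 -0.1 -3. ] op 56.0 t 6.58
```

View pics/w6a.png

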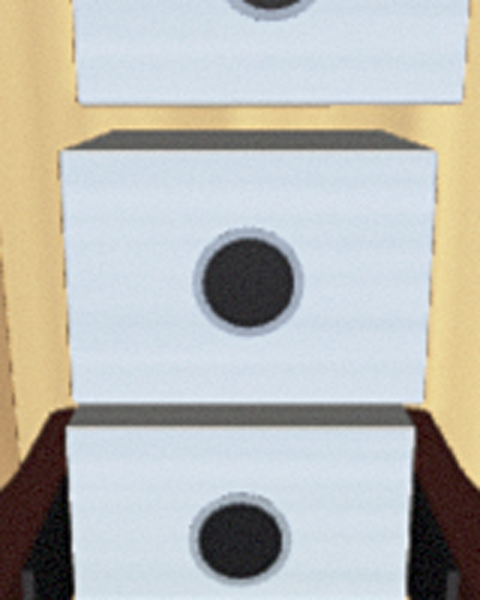

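Run:
```python
from h import *
d=load("w6.pkl")
Tw=d["pose"]@np.linalg.inv(d["tool_from_camera"]);I=np.linalg.inv(Tw)
px=uc([(436,150),(424,403),(73,403),(61,150),(248,282)],(180,90),3)
w=p2w(d,px,.064);print(np.round((np.c_[w,np.ones(5)]@I.T)[:,:3]*1e3,1))
h=uc([(68,426),(414,427),(240,540)],(180,90),3)
z=Tw[2,3]+.0148
w=p2w(d,h,z);print(np.round((np.c_[w,np.ones(3)]@I.T)[:,:3]*1e3,1), "z",z)
```

```text
[[ 63.2  28.7 -14.5]
 [ 23.7  29.2 -14.5]
 [ 23.6 -26.5 -14.4]
 [ 63.2 -26.3 -14.4]
 [ 43.4   1.2 -14.5]]
[[ 19.9 -27.4 -14.8]
 [ 19.8  27.7 -14.8]
 [ -0.4   0.  -14.8]] z 0.06433977041605923
```

Call:
{"fn": "drive_tool", "kwargs": {
  "increments": [
    [[0,0.11,0,0,5],[0,0.11,0,0,5],[0,0.11,0.08,0,5],[0,0.11,0.08,0,5]]
  ]
}}

```text
time_s: 7.08
eef_pos: [0.5923, -0.0374, 0.0492]
tcp_rot: [[0.154, 0.988, 0.0], [0.988, -0.154, -0.0], [0.0, 0.0, -1.0]]
force: [0.3, -0.0, -1.1]
opening: 0.0557
```

```bash
python3 -c "
from h import *
plan(592.2,-37.6,49,-8.8);snap('w7')
plan(592.2,-37.6,49,-8.8);crop('pics/w7a.png','pics/w7.png',180,90,160,200,3)"
```

```text
shift cm [-0.03 -0.01  0.02] turn -0.03 | at [592.3 -37.4  49.2] yaw -8.83 F [ 0.3 -0.  -1.1] op 55.7 t 7.08
shift cm [-0.02 -0.01  0.02] turn -0.04 | at [592.3 -37.4  49.2] yaw -8.84 F [ 0.5 -0.3 -2.1] op 55.7 t 7.12
```

View pics/w7a.png

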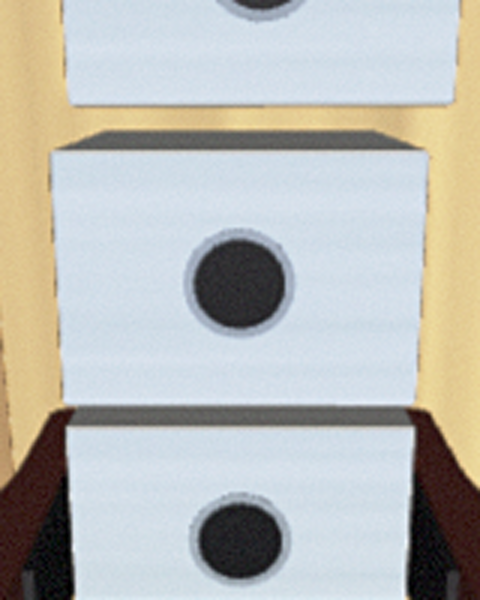

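Call:
{"fn": "drive_tool", "kwargs": {
  "increments": [
    [[0,0,0.05,0,5],[0,0,0.05,0,5]]
  ]
}}

```text
time_s: 7.38
eef_pos: [0.5924, -0.0374, 0.0492]
tcp_rot: [[0.154, 0.988, 0.001], [0.988, -0.154, -0.0], [0.0, 0.001, -1.0]]
force: [-1.9, -0.1, 1.5]
opening: 0.0561
```

Seated on the board. Opening now, then going straight up.

Call:
{"fn": "drive_tool", "kwargs": {
  "increments": [
    [[0,0,0,0,6.2],[0,0,0,0,8.7],[0,0,0,0,8.7],[0,0,0,0,8.7],[0,0,-4,0,8.7],[0,0,-9,0,8.7],[-2,0,-13,0,8.7],[-3,0,-13,0,8.7]]
  ]
}}

```text
time_s: 8.38
eef_pos: [0.5892, -0.068, 0.1834]
tcp_rot: [[0.154, 0.988, 0.008], [0.988, -0.154, -0.002], [-0.0, 0.008, -1.0]]
force: [0.5, 0.3, -0.2]
opening: 0.0876
```

```bash
python3 -c "
from h import *
plan(592.2,-37.6,49,-8.8);snap('w8')
plan(517.6,290,200,-10.3);crop('pics/w8a.png','pics/w8.png',180,0,180,250,2.4)"
```

```text
shift cm [ 3.05 -0.17 13.44] turn -0.05 | at [589.2 -68.  183.4] yaw -8.85 F [ 0.5  0.3 -0.2] op 87.6 t 8.38
shift cm [ 34.35 -12.52  -1.95] turn 1.4 | at [588.2 -68.8 180.5] yaw -8.9 F [-1.2 -1.  -1.1] op 86.7 t 8.43
```

View pics/w8a.png

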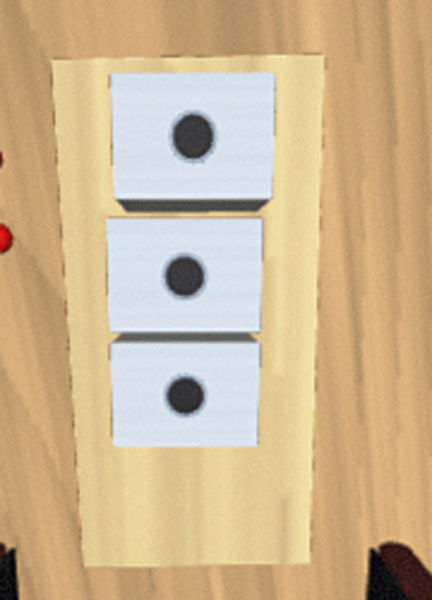

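Call:
{"fn": "drive_tool", "kwargs": {
  "increments": [
    [[34.4,-12.5,-1.5,1.5,8.7],[34.4,-12.5,-1.5,1.5,8.7],[34.4,-12.5,-1.5,1.5,8.7],[34.4,-12.5,-1.5,1.5,8.7],[34.4,-12.5,-1.5,1.5,8.7],[34.4,-12.5,-1.5,1.5,8.7],[34.4,-12.5,-1.5,1.5,8.7],[34.4,-12.5,-1.5,1.5,8.7]]
  ]
}}

```text
time_s: 9.43
eef_pos: [0.5165, 0.2916, 0.1917]
tcp_rot: [[0.179, 0.984, -0.002], [0.984, -0.179, -0.002], [-0.002, -0.002, -1.0]]
force: [0.2, -0.4, -0.0]
opening: 0.0868
```

```bash
python3 -c "
from h import *
plan(516,318,43,-10.3);snap('w9')
plan(516,318,43,-10.3)"
```

```text
shift cm [ 2.59 -0.52 14.87] turn -0.01 | at [516.5 291.6 191.7] yaw -10.31 F [ 0.2 -0.4 -0. ] op 86.8 t 9.43
shift cm [ 2.64 -0.57 14.92] turn -0.08 | at [516.9 291.  192.2] yaw -10.38 F [-0.4 -0.4 -0.3] op 86.9 t 9.47
```

View pics/w9.png

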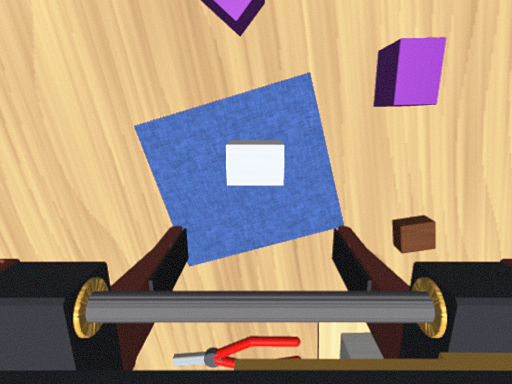

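Run:
```python
from h import *
d=load("w9.pkl")
crop('pics/w9a.png','pics/w9.png',215,130,80,70,8)
```

```text
(no output)
```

View pics/w9a.png

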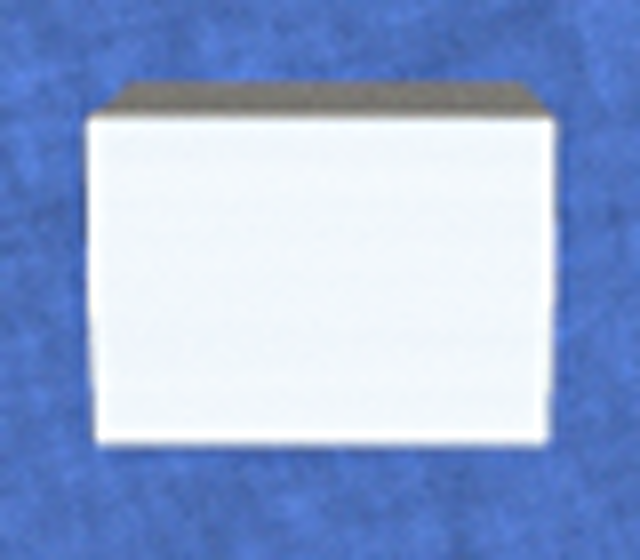

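Run:
```python
from h import *
d=load("w9.pkl")
px=uc([(555,116),(549,445),(95,444),(87,116)],(215,130),8)
x,e,w=fit(d,px,.056,.056,.04);print(np.round(x*[1e3,1e3,57.2958],2),round(e,2),[round(np.linalg.norm(w[i]-w[(i+1)%4])*1e3,1) for i in range(4)])
plan(x[0]*1e3,x[1]*1e3,43,x[2]*57.2958)
```

```text
[516.3  319.2  -10.29] 0.34 [np.float64(40.0), np.float64(55.8), np.float64(39.9), np.float64(55.4)]
shift cm [ 2.76 -0.56 14.92] turn -0.09 | at [516.9 291.  192.2] yaw -10.38 F [-0.4 -0.4 -0.3] op 86.9 t 9.47
```

Call:
{"fn": "drive_tool", "kwargs": {
  "increments": [
    [[2.75,-0.55,2,0,8.7],[2.75,-0.55,7,0,8.7],[2.75,-0.55,12,0,8.7],[2.75,-0.55,15,0,8.7],[2.75,-0.55,15,0,8.7],[2.75,-0.55,15,0,8.7]]
  ]
}}

```text
time_s: 10.22
eef_pos: [0.5176, 0.3195, 0.0452]
tcp_rot: [[0.181, 0.984, 0.002], [0.984, -0.181, 0.001], [0.001, 0.002, -1.0]]
force: [0.3, -0.1, 0.5]
opening: 0.0871
```

```bash
python3 -c "
from h import *
plan(516.3,319.2,42,-10.3);snap('w10')"
```

```text
shift cm [-0.06 -0.12  0.32] turn -0.12 | at [517.6 319.5  45.2] yaw -10.42 F [ 0.3 -0.1  0.5] op 87.1 t 10.22
```

View pics/w10.png

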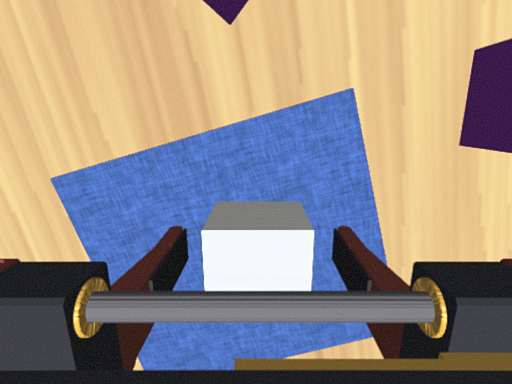

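Call:
{"fn": "drive_tool", "kwargs": {
  "increments": [
    [[0,-0.1,0.3,-0.1,8.7],[0,-0.1,0.3,-0.1,7],[0,-0.1,0.3,-0.1,5],[0,-0.1,0.3,-0.1,5],[0,-0.1,0.3,-0.1,5],[0,-0.1,0.3,-0.1,5]]
  ],
  "force": 60
}}

```text
time_s: 11.02
eef_pos: [0.5156, 0.3204, 0.0407]
tcp_rot: [[0.178, 0.984, 0.0], [0.984, -0.178, 0.0], [0.0, 0.0, -1.0]]
force: [2.0, -0.2, -0.2]
opening: 0.0555
```

Run:
```python
from h import *
plan(495,-287,150,-6.5);d=snap('w11')
crop('pics/w11a.png','pics/w11.png',180,190,160,110,4)
```

```text
shift cm [-60.14   8.76 -10.93] turn -3.73 | at [515.6 320.4  40.7] yaw -10.23 F [ 2.  -0.2 -0.2] op 55.5 t 11.03
```

View pics/w11a.png

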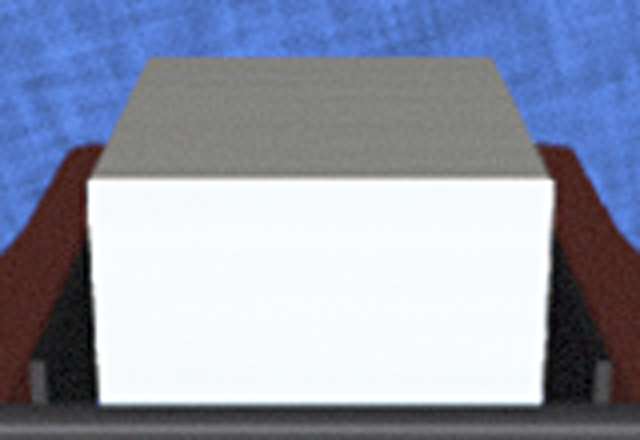

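Call:
{"fn": "drive_tool", "kwargs": {
  "increments": [
    [[0,0,-3,0,5],[0,0,-9,0,5],[-6,1,-11,-3.6,5],[-60,9.4,-11,-3.6,5],[-60,9.4,-11,-3.6,5],[-60,9.4,-11,-3.6,5],[-60,9.4,-11,-3.6,5],[-60,9.4,-11,-3.6,5]]
  ]
}}

```text
time_s: 12.08
eef_pos: [0.5061, -0.0532, 0.1493]
tcp_rot: [[0.115, 0.993, -0.002], [0.993, -0.115, 0.0], [0.0, -0.002, -1.0]]
force: [1.3, -0.1, -4.8]
opening: 0.0559
```

```bash
python3 -c "
from h import *
plan(497.4,-284,130,-6.6)"
```

```text
shift cm [-23.03   1.8    1.93] turn -0.02 | at [506.1 -53.2 149.3] yaw -6.62 F [ 1.3 -0.1 -4.8] op 55.9 t 12.07
```

Call:
{"fn": "drive_tool", "kwargs": {
  "increments": [
    [[-23,1.8,0,0,5],[-23,1.8,0,0,5],[-23,1.8,0,0,5],[-23,1.8,0,0,5],[-23,1.8,2,0,5],[-23,1.8,2,0,5]]
  ]
}}

```text
time_s: 12.82
eef_pos: [0.4969, -0.2807, 0.1267]
tcp_rot: [[0.116, 0.993, -0.005], [0.993, -0.116, 0.004], [0.004, -0.006, -1.0]]
force: [0.1, 0.1, -3.5]
opening: 0.0558
```

```bash
python3 -c "
from h import *
plan(497.4,-284,60,-6.6);snap('w12')
plan(497.4,-284,60,-6.6)"
```

```text
shift cm [-0.33  0.09  6.67] turn -0.05 | at [ 496.9 -280.7  126.7] yaw -6.65 F [ 0.1  0.1 -3.5] op 55.8 t 12.82
shift cm [-0.35  0.02  6.82] turn 0.01 | at [ 497.6 -280.5  128.2] yaw -6.59 F [ 0.9 -0.6 -3.8] op 55.7 t 12.88
```

View pics/w12.png

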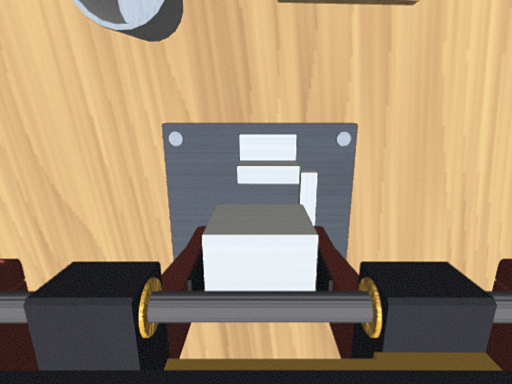

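Call:
{"fn": "drive_tool", "kwargs": {
  "increments": [
    [[-0.35,0,0,0,5],[-0.35,0,4,0,5],[-0.35,0,6.8,0,5],[-0.35,0,6.8,0,5],[-0.35,0,6.8,0,5]]
  ]
}}

```text
time_s: 13.5
eef_pos: [0.4989, -0.2856, 0.0643]
tcp_rot: [[0.115, 0.993, 0.002], [0.993, -0.115, -0.001], [-0.001, 0.002, -1.0]]
force: [0.3, -1.1, -2.7]
opening: 0.0561
```

```bash
python3 -c "
from h import *
plan(497.4,-284,49,-6.6);snap('w13')
plan(497.4,-284,49,-6.6)
crop('pics/w13a.png','pics/w13.png',110,105,300,200,2.6)"
```

```text
shift cm [ 0.14 -0.16  1.53] turn 0.01 | at [ 498.9 -285.6   64.3] yaw -6.59 F [ 0.3 -1.1 -2.7] op 56.1 t 13.5
shift cm [ 0.16 -0.19  1.58] turn 0.0 | at [ 499.1 -285.8   64.8] yaw -6.6 F [ 0.3  0.4 -4.3] op 55.7 t 13.55
```

View pics/w13a.png

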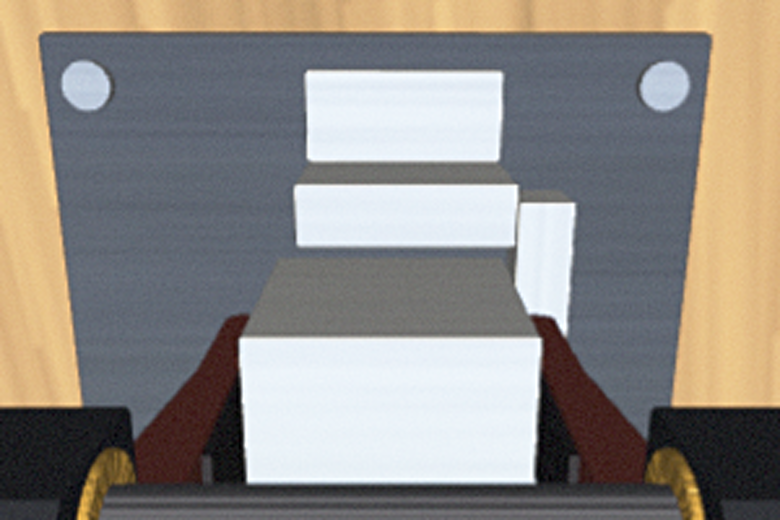

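Call:
{"fn": "drive_tool", "kwargs": {
  "increments": [
    [[0.1,-0.15,0,0,5],[0.1,-0.15,0.8,0,5],[0.1,-0.15,1.4,0,5],[0.1,-0.15,1.5,0,5],[0.1,-0.15,1.5,0,5]]
  ]
}}

```text
time_s: 14.18
eef_pos: [0.4966, -0.2843, 0.0485]
tcp_rot: [[0.116, 0.993, 0.0], [0.993, -0.116, -0.0], [-0.0, 0.0, -1.0]]
force: [-3.2, 2.1, 6.4]
opening: 0.0556
```

```bash
python3 -c "
from h import *
plan(503.1,-278.4,49,-6.6)"
```

```text
shift cm [ 0.67  0.58 -0.05] turn -0.04 | at [ 496.6 -284.3   48.5] yaw -6.64 F [-3.2  2.1  6.4] op 55.6 t 14.18
```

Call:
{"fn": "drive_tool", "kwargs": {
  "increments": [
    [[0.2,0.2,-0.04,0,5],[0.4,0.4,-0.04,0,5],[0.5,0.5,-0.04,0,5],[0.5,0.5,-0.04,0,5]]
  ]
}}

```text
time_s: 14.68
eef_pos: [0.5025, -0.2807, 0.0485]
tcp_rot: [[0.116, 0.993, 0.001], [0.993, -0.116, -0.002], [-0.002, 0.001, -1.0]]
force: [-3.1, -2.3, 4.6]
opening: 0.0555
```

```bash
python3 -c "
from h import *
plan(503.1,-278.4,49,-6.6);snap('w14')
plan(503.1,-278.4,49,-6.6)
crop('pics/w14a.png','pics/w14.png',110,105,300,200,2.6)"
```

```text
shift cm [ 0.23  0.04 -0.05] turn -0.04 | at [ 502.5 -280.7   48.5] yaw -6.64 F [-3.1 -2.3  4.6] op 55.5 t 14.68
shift cm [ 0.23  0.04 -0.05] turn -0.04 | at [ 502.5 -280.6   48.5] yaw -6.64 F [-2.9 -1.8  5.6] op 55.8 t 14.72
```

View pics/w14a.png

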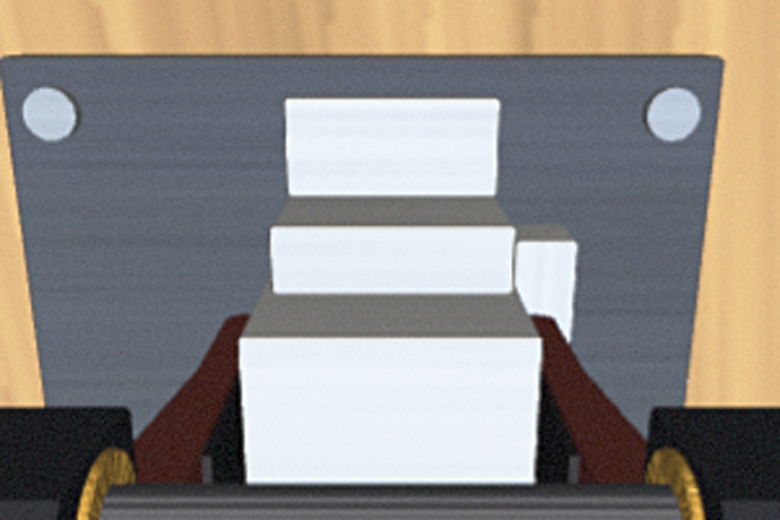

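Call:
{"fn": "drive_tool", "kwargs": {
  "increments": [
    [[0.1,0,0,0,5],[0.2,0,0,0,5],[0.2,0,0,0,5]]
  ]
}}

```text
time_s: 15.1
eef_pos: [0.5031, -0.2787, 0.0486]
tcp_rot: [[0.116, 0.993, 0.002], [0.993, -0.116, -0.002], [-0.002, 0.002, -1.0]]
force: [-0.5, -4.9, 4.6]
opening: 0.0556
```

Call:
{"fn": "drive_tool", "kwargs": {
  "increments": [
    [[0.1,0,0,0,5],[0.1,0,0,0,5],[0.1,0,0,0,5]]
  ]
}}

```text
time_s: 15.48
eef_pos: [0.5032, -0.2778, 0.0486]
tcp_rot: [[0.116, 0.993, 0.002], [0.993, -0.116, -0.002], [-0.002, 0.002, -1.0]]
force: [-0.7, -5.0, 5.6]
opening: 0.0557
```

Call:
{"fn": "drive_tool", "kwargs": {
  "increments": [
    [[0.1,0,0,0,5],[0.1,0,0,0,5],[0.1,0,0,0,5]]
  ]
}}

```text
time_s: 15.85
eef_pos: [0.5032, -0.2773, 0.0485]
tcp_rot: [[0.116, 0.993, 0.002], [0.993, -0.116, -0.003], [-0.003, 0.002, -1.0]]
force: [-1.4, -6.8, 4.7]
opening: 0.0556
```

Call:
{"fn": "drive_tool", "kwargs": {
  "increments": [
    [[0.1,0,0,0,5],[0.1,0,0,0,5],[0.1,0,0,0,5]]
  ]
}}

```text
time_s: 16.23
eef_pos: [0.5032, -0.2772, 0.0486]
tcp_rot: [[0.117, 0.993, 0.002], [0.993, -0.117, -0.005], [-0.004, 0.003, -1.0]]
force: [-1.0, -10.4, 3.6]
opening: 0.0556
```

Call:
{"fn": "drive_tool", "kwargs": {
  "increments": [
    [[0,0.1,0,0,5],[0,0.2,0,0,5],[0,0.2,0,0,5]]
  ]
}}

```text
time_s: 16.6
eef_pos: [0.5034, -0.2773, 0.0485]
tcp_rot: [[0.117, 0.993, -0.002], [0.993, -0.117, -0.004], [-0.004, -0.002, -1.0]]
force: [-10.6, -9.0, 7.2]
opening: 0.0559
```

Call:
{"fn": "drive_tool", "kwargs": {
  "increments": [
    [[0,0.1,0,0,5],[0,0.1,0,0,5],[0,0.1,0,0,5]]
  ]
}}

```text
time_s: 16.98
eef_pos: [0.5035, -0.2773, 0.0486]
tcp_rot: [[0.117, 0.993, -0.004], [0.993, -0.117, -0.003], [-0.004, -0.004, -1.0]]
force: [-14.4, -7.9, 10.4]
opening: 0.0555
```

Call:
{"fn": "drive_tool", "kwargs": {
  "increments": [
    [[0.15,0,0,0,5],[0.25,0,0,0,5],[0.25,0,0,0,5]]
  ]
}}

```text
time_s: 17.35
eef_pos: [0.5035, -0.2772, 0.0486]
tcp_rot: [[0.118, 0.993, -0.004], [0.993, -0.118, -0.008], [-0.008, -0.003, -1.0]]
force: [-12.8, -16.8, 8.2]
opening: 0.0557
```

Call:
{"fn": "drive_tool", "kwargs": {
  "increments": [
    [[0.15,0.05,0,0,5],[0.15,0.05,0,0,5],[0.15,0.05,0,0,5]]
  ]
}}

```text
time_s: 17.73
eef_pos: [0.5035, -0.2771, 0.0487]
tcp_rot: [[0.119, 0.993, -0.005], [0.993, -0.119, -0.01], [-0.011, -0.004, -1.0]]
force: [-15.0, -21.2, 7.6]
opening: 0.0558
```

```bash
python3 -c "
from h import *
plan(503.1,-278.4,49,-6.6);snap('w15')
plan(503.1,-278.4,49,-6.6)
crop('pics/w15a.png','pics/w15.png',110,105,300,200,2.6)
from station import get_image
d=get_image('scene');cv2.imwrite('pics/s15.png',d['image']);pickle.dump(d,open('s15.pkl','wb'))
crop('pics/s15a.png','pics/s15.png',90,180,210,110,3.8)
d=get_image('top');cv2.imwrite('pics/t15.png',d['image'])"
```

```text
shift cm [-0.13 -0.02 -0.03] turn -0.21 | at [ 503.5 -277.1   48.7] yaw -6.81 F [-15.  -21.2   7.6] op 55.8 t 17.73
shift cm [-0.13 -0.03 -0.03] turn -0.21 | at [ 503.5 -277.2   48.7] yaw -6.81 F [-16.4 -20.7   6.9] op 55.7 t 17.77
```

View pics/w15a.png

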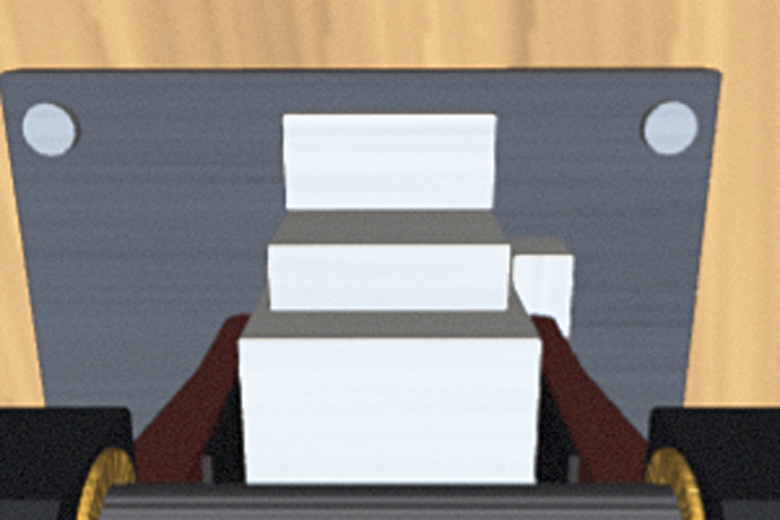

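View pics/s15a.png

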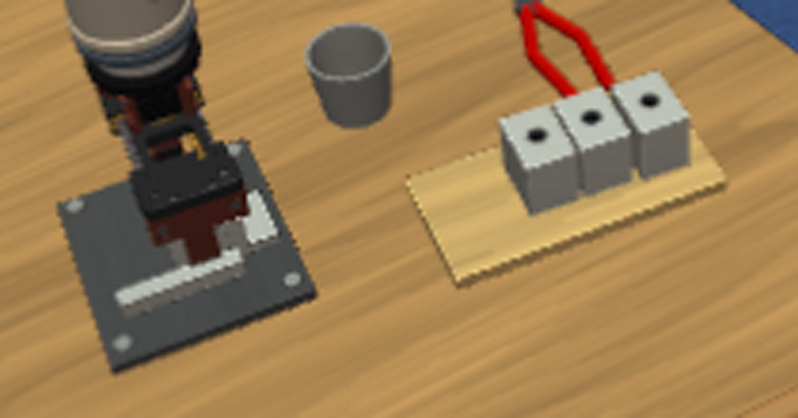

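View pics/t15.png

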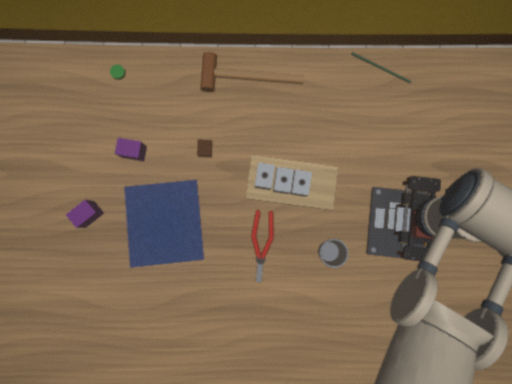

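Run:
```python
from h import *
from station import get_state
d=load("w15.pkl");print(get_state()["tcp_rot"].round(4), get_state()["torque"])
f=uc([(270,310),(508,310)],(110,105),2.6);h=uc([(241,338),(540,338)],(110,105),2.6)
e=uc([(512,254),(573,254)],(110,105),2.6)
a=np.radians(-6.6);ux=np.array([np.cos(a),np.sin(a)]);uy=np.array([-ux[1],ux[0]])
for p,z in((f,.05),(h,.064),(e,.028)):
    w=p2w(d,p,z)[:,:2]*1e3;print(np.round(np.c_[w@ux,w@uy],1))
```

```text
[[ 0.1186  0.9929 -0.0054]
 [ 0.9929 -0.1186 -0.0101]
 [-0.0107 -0.0042 -0.9999]] [-3.13145373  2.57078968  0.5398737 ]
[[ 507.9 -198.6]
 [ 555.8 -198.6]]
[[ 504.8 -198.6]
 [ 559.6 -198.6]]
[[ 559.6 -193.6]
 [ 573.4 -193.6]]
```

Call:
{"fn": "drive_tool", "kwargs": {
  "increments": [
    [[0,0,0,0,5],[0,0,0,0,5],[0,0,0,0,5],[0,0,0,0,5]]
  ]
}}

```text
time_s: 18.38
eef_pos: [0.5035, -0.2772, 0.0487]
tcp_rot: [[0.119, 0.993, -0.005], [0.993, -0.119, -0.01], [-0.011, -0.004, -1.0]]
force: [-15.7, -21.9, 8.5]
opening: 0.0556
```

```bash
python3 -c "
from h import *
plan(503.1,-278.4,49,-6.6)
from station import job_done
print(job_done())"
```

```text
shift cm [-0.13 -0.03 -0.03] turn -0.21 | at [ 503.5 -277.2   48.7] yaw -6.81 F [-15.7 -21.9   8.5] op 55.6 t 18.38
the job is handed in; nothing more can be done
None
```

The drilled block is standing in the row on the board, released. The blank is pressed into the jig corner, still gripped. I handed the job in at 18.4 s.

- **Drilled block:** in the last close measurement before release it was about 4 mm from the last block, with the ends level and the yaw matching to a few tenths of a degree. A picture after release showed it still there. The other row blocks and the bystanders looked undisturbed in the final pictures.
- **Blank block:** it sits on the jig bed the same way round as the other was. It is held with a 60 N grip and pushed with about 16 N along world x towards the end fence and 22 N along world y towards the side fence, steady over the last half second. The final wrist picture puts both block faces level with the fence faces, to within the roughly 2 mm calibration.
- **Imperfect check:** under the push the tool leans about 0.6° towards the side fence. The block may share that lean (about 0.4 mm across its width). I left it so rather than lose pressure on the fences.

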